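Pull the vent flap shut with the hook pole

TASK

The vent flap of the equipment cabinet on the desk has fallen open, leaning back into the cabinet. Take the hook pole, put its prong sideways through the ring eye on the flap and pull the flap fully home past its spring catch; once it is shut, bed its seal by keeping up a steady pull of about 14 N for half a second, never loading the cabinet or eye with more than 25 N, and let neither hand nor arm touch the cabinet. Then unhook the pole and lay it back flat on the desk in front of or beside the cabinet, set down rather than dropped, and leave the things standing about undisturbed.

Things in the scene. Friction and masses are not known exactly. Their poses are not given: they have to be found in the camera images.
- cab: Grey sheet-metal equipment cabinet fixed on the desk, 180 deep (x) x 240 wide (y) x 360 mm high; louvres low on the front, an opening 200 wide from 150 to 318 mm height above. Origin: centre of its underside. Its x axis points horizontally into the cabinet (away from the robot), y left, z up; the front face is at x = -90 mm, and the inside behind the opening is hollow for 172 mm.
- flap_hinge (a point): Middle of the flap's hinge axis, which runs along the cabinet's y axis, at x = -86 mm, z = 156 mm in the cabinet's frame, at the flap's lower edge.
- flap (a joint): White vent flap, 192 wide x 148 high x 8 mm thick, hinged on its lower edge. Angle in rad: 0 = shut against its hard stop, upright and flush with the cabinet's front; grows to at most 0.8 as its top leans back into the cabinet. A stiff friction hinge holds it at any angle; about 3 to 5 N at the eye moves it.
- catch (a point): Sprung roller catch under the top of the opening, in the middle. From a flap angle of about 0.1 down to 0.05 a strike bar on the flap's top edge must be forced under the roller (peak about 8 to 18 N at the eye); past that the flap moves easily on to its stop at 0, where the pull rises steeply with travel. The catch then keeps it shut.
- eye (a point): Nominal hole centre of the steel ring eye on the flap's front: 110 mm above the hinge axis, 32 mm in front of it. Its shank is screwed in by hand and stays fast: the real centre is up to 5 mm nearer to or farther from the panel, differently each time. Hole 24 mm, outside 34 mm, bar 5 mm thick; the hole runs along y, so a prong goes in from the side. Axes: x into the panel, y left, z up the panel.
- pole_grip (a point): Centre (half-way up) of the handle of the hook pole, 220 g, lying on the desk. Black flat-sided handle 110 long (x) x 24 wide (y) x 30 mm high; x points along the pole to the hook end, z up, y left. An 8 mm aluminium rod goes on along x at the same height to x = 196 mm, where it bends left into the prong. It balances about 9 mm ahead of this point.
- hook (a point): Middle of the pole's prong: 194 mm ahead of and 16 mm to the left (+y) of the handle's centre, at the same height. The prong is a round 8 mm bar that sticks out level to the left, leaning back slightly (about 7 degrees).
- hook_tip (a point): Round tip of the prong: 192 mm ahead of and 34 mm left of the handle's centre, at the same height.
- stamp: Small wooden rubber stamp standing on the desk, 27x54x70 mm; bystander.
- staples: Small box of staples, 36x52x22 mm; bystander.
- clip: Black binder clip, 26x32x35 mm; bystander.

How it is judged:
On the way, in this order (a step that is already met when the one before it is completed fails the run):
1. the prong is through the ring eye of the open flap (y of hook_tip in the frame of eye between 0.004 and 0.034 m and x of hook_tip in the frame of eye between -0.016 and 0.016 m and z of hook_tip in the frame of eye between -0.016 and 0.016 m), for 0.1 s.
2. the flap is shut past its catch and its seal bedded by a pull of 8 to 25 N with the prong in the eye (value of joint flap below 0.025 rad and distance between hook and eye below 0.035 m and contact force between pole and cab above 8 N), for 0.3 s.
At the end, for the whole second after the job is handed in: The flap is shut to within 0.025 rad, and the pole lies flat on the desk (handle centre below 22 mm, prong between 5 and 30 mm high), at rest and released (value of joint flap below 0.025 rad and height (world z) of pole_grip below 0.022 m and height (world z) of hook between 0.005 and 0.03 m and linear speed of pole below 0.02 m/s); the robot touches nothing.
It fails at once if the pole loads the cabinet, flap or eye with more than 25 N (contact force between pole and cab above 25 N).
It fails at once if hand or arm touches the cabinet or flap (contact force between any of the fingers, the arm and cab above 0.5 N).
It fails at once if the pole is let go in the air or dropped (height (world z) of pole_grip above 0.04 m and contact force between the fingers and pole below 0.1 N).
It fails at once if a bystander is shifted more than 25 mm (distance of any of stamp, staples, clip from where it was at the start of the episode above 0.025 m).
It also fails if it takes over 72 s, if anything falls off the work surface, if the arm or the gripper's body presses on something with over 40 N, if the wrist force passes 120 N, or if a joint passes its speed limit or range.

ROBOT

A 6-joint arm with a two-finger parallel gripper is mounted at the origin on a cart in front of the work surface, level with it; the furniture and walls round the work are solid. World frame = base frame: x ahead of the robot, y to its left, z up, the work surface at z = 0. Lengths are in m, angles in rad, forces in N, time in s.
With the tool pointing down it reaches from about 0.35 to 0.975 m from the base axis. Payload 4.9 kg.
Tool frame: the origin (TCP) lies at the very end of the fingers, on their centre line; the grasp point (between the pads) lies 19 mm behind it; z points along the fingers, y is the line along which they close (so a half turn about z gives the same grasp; the last joint's range is limited). The gripper opens to 85 mm and grips with 20 to 120 N. Pads are 22 mm wide; open, the fingers measure 114 mm over their backs; the gripper's body (76 mm by 85 mm) begins 54 mm behind the grasp point. The pads swing forward as they close: fully open they stand 13 mm farther back than shut.
Start: joints at [1.219, 0.053, 1.613, -0, 1.476, -0.119], TCP at [0.144, 0.608, 0.231] pointing down, gripper open.
Joint ranges: [-3.01, 3.01], [-1.01, 2.22], [0.06, 2.58], [-1.02, 4.17], [0.09, 2.62], [-3.14, 3.14]. Speed limits (rad/s): [2.57, 2.57, 3.14, 3.14, 3.14, 3.14].

INTERFACE

Orientations are given as a rotation vector (axis times angle).
In Python, from station import ctrl, imaging gives the robot as it stands.
- The arm moves only by the tool play_rows, never from a script. Its argument "series" is a list of rows, each a list of 3 entries, a list of its own where there are three numbers: the opening, from 0 (shut) to 1 (fully open), then the shift along the tool's x, y, z each as a share of 0.05 m, from -1 to 1, then the turn, a rotation vector about the tool's x, y, z each as a share of 8 degrees, from -1 to 1. In form: [[grip, [dx, dy, dz], [ax, ay, az]], ...]. A call has 1 to 8 rows; each row shifts and turns the commanded pose from where the row before left it, along the tool's axes as they then stand; what a row does not reach is not made up. A row lasts 1/8 s, in which the tool goes at most 62.5 mm and 10.7 degrees, less where a joint would pass 70% of its speed; a pose out of reach is approached as far as the arm can. A call with a number of a shift or a turn outside -1 to 1 is refused whole. A call with a gripper value outside its range is refused whole. The fingers move at their own pace and stop on an object; "force" is the grip in N (left out, the last holds). Time passes only in rows, so rows that do not move let the fingers close. It gives the time, the measured TCP pose, the force, the opening and the grip force at its end, in the units of the state.
- ctrl.get_obs(): the state, without advancing time (a new reading comes with each control period).
- imaging.get_image(name): name is "side" or "top"; returns a dict with "color" (480x640x3 uint8, blue, green, red), "fx", "fy", "cx", "cy" (pixels), "extrinsics" (4x4, takes a point from world to camera coordinates). Camera axes: x right, y down, z forward; pixel columns grow to the right and rows downward; lengths in m; the calibration is good to about 2 mm. A picture is of the moment at which its call begins. There is no depth.
- ctrl.finish_job(): hands the job in; it is judged then, once.
The state is a dict: "t": time; "q": joint angles; "dq": joint speeds; "effort": joint torques, N m; "tool_pos": TCP position; "tool_rot": TCP orientation; "contact_force": force on the tool from outside, world axes, zero at the start; "wrist_torque": the same for the moment, N m; "opening": finger opening in m; "grip_force": force on a finger pad.
Only numpy, scipy, OpenCV 4.12 (cv2) and the standard library are available. Lean on these libraries where they do the work, as an engineer would, in place of code of your own. Each camera call takes 0.05 s, during which the arm holds its last target. There are 200 camera calls.

## Working session

There is one attempt and no reset: what is moved stays moved. The work goes in short steps, Python scripts to look and compute and a tool call to move; the robot and the scene stay as the last step left them, time stands still between calls to the robot, and variables do not carry over. Pictures are saved under pics/ and viewed, at most 10 in all, crops included, and the job is handed in when it is done.

Besides the shell and the picture viewer there is one more tool, called after "Call:" as a command line: name --argument value ..., lists and objects as JSON in quotes. play_rows: Moves the arm, as the interface text tells. Shift numbers are shares of 0.05 m and turn numbers shares of 8 degrees, none past 1 either way. Its arguments: {"type":"object","properties":{"series":{"type":"array"},"force":{"type":"number"}},"required":["series"]}

```bash
mkdir -p pics; ls; python3 - <<'E'
from station import ctrl, imaging
import cv2,numpy as np
o=ctrl.get_obs();print({k:np.round(v,3) for k,v in o.items()})
for n in("side","top"):
    d=imaging.get_image(n);cv2.imwrite(f"pics/{n}0.png",d["color"])
    E=np.array(d["extrinsics"]);print(n,d["fx"],d["fy"],d["cx"],d["cy"],E.round(3).tolist(),(-E[:3,:3].T@E[:3,3]).round(3))
E
```

```text
pics
{'t': np.float64(0.0), 'q': array([ 1.219,  0.053,  1.614,  0.   ,  1.476, -0.119]), 'dq': array([-0.002,  0.   ,  0.002, -0.001, -0.001,  0.001]), 'effort': array([-3.0000e-03, -3.9370e+01, -3.7017e+01, -0.0000e+00,  7.0000e-03,
        0.0000e+00]), 'tool_pos': array([0.144, 0.608, 0.23 ]), 'tool_rot': array([-3.65e-01, -3.12e+00,  3.00e-03]), 'contact_force': array([-0.206, -0.062, -1.144]), 'wrist_torque': array([-0.038, -0.007,  0.05 ]), 'grip_force': np.float64(0.0), 'opening': np.float64(0.085)}
side 508.5144112737154 508.5144112737154 317.1754604748951 232.37426049494655 [[0.679, -0.734, -0.014, -0.309], [-0.551, -0.498, -0.669, 0.528], [0.484, 0.462, -0.743, 0.991], [0.0, 0.0, 0.0, 1.0]] [ 0.02  -0.422  1.085]
top 583.8974909598609 583.8974909598609 314.8617738377122 233.5077795066598 [[-0.19, -0.982, -0.003, 0.24], [-0.92, 0.179, -0.349, 0.583], [0.343, -0.064, -0.937, 1.284], [0.0, 0.0, 0.0, 1.0]] [0.141 0.213 1.407]
```

View pics/side0.png

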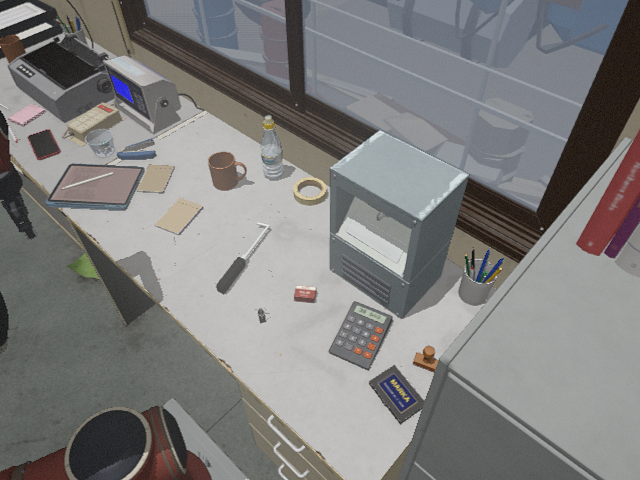

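View pics/top0.png

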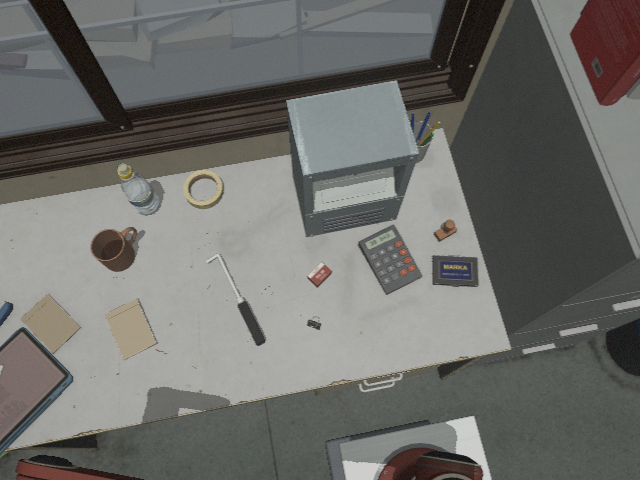

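The cabinet sits at top (287–417, 83–236). The pole lies from its handle at (262,340) to the prong at (212,258). The stamp is at (446,231), the staples at (320,274) and the clip at (314,323). I'll crop in on the eye and the pole.

```bash
cat > h.py <<'E'
from station import ctrl, imaging
import cv2,numpy as np
from scipy.spatial.transform import Rotation as R
def cam(n):
    d=imaging.get_image(n);return d
K={"side":(508.5144,317.1755,232.3743),"top":(583.8975,314.8618,233.5078)}
def ext(d): return np.array(d["extrinsics"])
def ray(d,u,v):
    E=ext(d);r=np.array([(u-d["cx"])/d["fx"],(v-d["cy"])/d["fy"],1.])
    return -E[:3,:3].T@E[:3,3],E[:3,:3].T@r
def onz(d,u,v,z):
    c,r=ray(d,u,v);return c+r*(z-c[2])/r[2]
def tri(d1,p1,d2,p2):
    c1,r1=ray(d1,*p1);c2,r2=ray(d2,*p2)
    s=np.linalg.lstsq(np.c_[r1,-r2],c2-c1,rcond=None)[0]
    a=c1+s[0]*r1;b=c2+s[1]*r2;return (a+b)/2,np.linalg.norm(a-b)
def proj(d,P):
    E=ext(d);p=E[:3,:3]@P+E[:3,3];return np.array([p[0]/p[2]*d["fx"]+d["cx"],p[1]/p[2]*d["fy"]+d["cy"]])
E
python3 - <<'E'
from h import *
s=cv2.imread("pics/side0.png");t=cv2.imread("pics/top0.png")
a=cv2.resize(s[125:325,325:475],(450,600),interpolation=cv2.INTER_CUBIC)
b=cv2.resize(t[70:250,280:430],(345,414),interpolation=cv2.INTER_CUBIC)
c=np.zeros((600,800,3),np.uint8);c[:,:450]=a;c[:414,452:797]=b;cv2.imwrite("pics/c1.png",c)
d=cam("top")
# handle
hsv=cv2.cvtColor(t,cv2.COLOR_BGR2GRAY)
m=(hsv<70).astype(np.uint8);m[:, :230]=0;m[:,275:]=0;m[:290]=0;m[350:]=0
n,l,st,ce=cv2.connectedComponentsWithStats(m);i=1+st[1:,4].argmax()
box=cv2.boxPoints(cv2.minAreaRect(np.argwhere(l==i)[:,::-1].astype(np.float32)))
print(st[i],ce[i],[(p.round(1),onz(d,*p,.03).round(3)) for p in box],onz(d,*ce[i],.027).round(4))
roi=t[245:305,200:250];cv2.imwrite("pics/c2.png",cv2.resize(np.hstack([roi,t[255:345,225:275][:60]]),(800,480),interpolation=cv2.INTER_CUBIC))
for nm,p,z in [("stamp",(446,231),.03),("staples",(320,274),.02),("clip",(314,323),.02),("tip",(209,260),.015),("bend",(219,255),.015),("rodbase",(240,302),.015)]:print(nm,onz(d,*p,z).round(3))
E
```

```text
[238 302  27  43 418] [251.48803828 323.14832536] [(array([237., 305.], dtype=float32), array([0.501, 0.338, 0.03 ])), (array([245.4, 300.8], dtype=float32), array([0.507, 0.317, 0.03 ])), (array([265.6, 341.2], dtype=float32), array([0.402, 0.285, 0.03 ])), (array([257.2, 345.4], dtype=float32), array([0.396, 0.306, 0.03 ]))] [0.4511 0.3109 0.027 ]
stamp [ 0.589 -0.206  0.03 ]
staples [0.542 0.126 0.02 ]
clip [0.424 0.164 0.02 ]
tip [0.632 0.392 0.015]
bend [0.64  0.365 0.015]
rodbase [0.511 0.331 0.015]
```

View pics/c1.png

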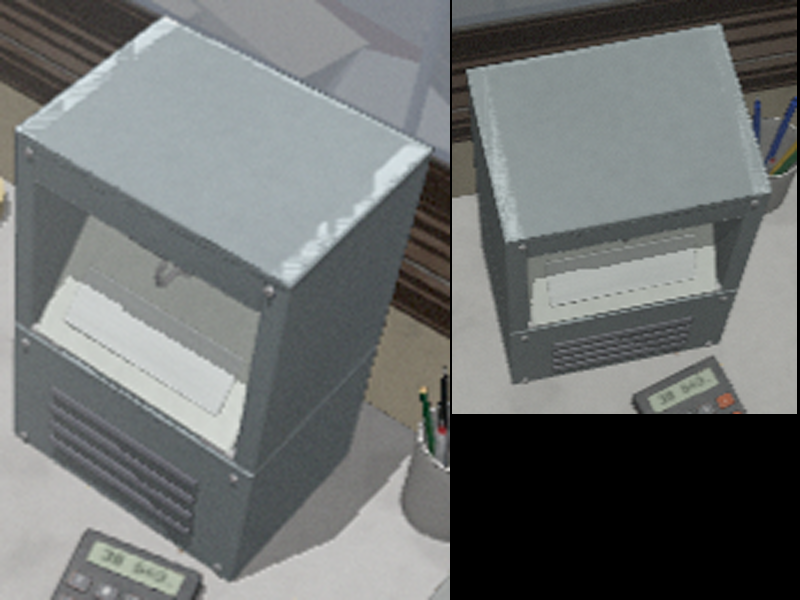

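View pics/c2.png

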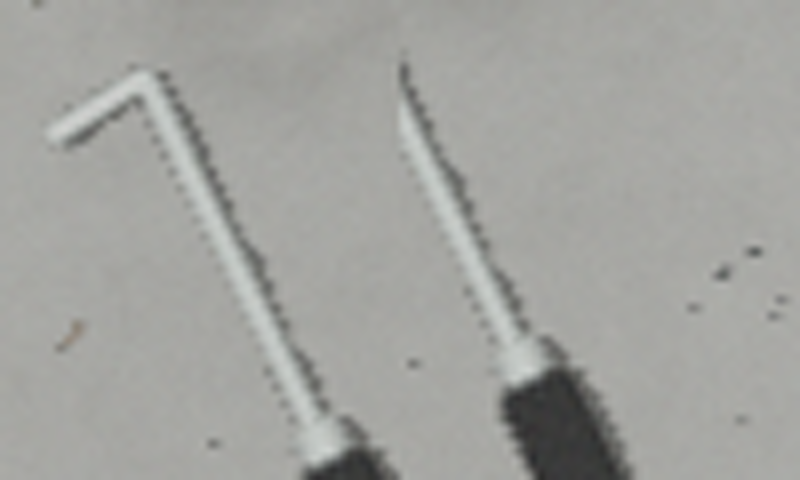

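The side crop shows the eye ring at about px (381,216). The cabinet corners are clear in both views, and the prong tip and bend are sharp in the top view. Next I'll fit the cabinet, eye and pole poses.

```bash
cat > fit.py <<'E'
from h import *
from scipy.optimize import least_squares
T=cam("top");S=cam("side")
C={"flt":(-.09,.12,.36),"frt":(-.09,-.12,.36),"brt":(.09,-.12,.36),"blt":(.09,.12,.36),"flb":(-.09,.12,0),"frb":(-.09,-.12,0)}
tp={"flt":(307.4,175.2),"frt":(417.4,152.6),"blt":(287.8,101.3),"brt":(397.4,81.7),"flb":(306.5,236.1),"frb":(395.2,219.1)}
sp={"flt":(331,168.3),"frt":(421,220),"brt":(469,175),"blt":(380.7,131),"frb":(401.7,318.3),"flb":(331,270)}
def w(p,P): return np.array([p[0],p[1],0])+R.from_euler("z",p[2]).apply(P)
def f(p): return np.concatenate([proj(d,w(p,C[k]))-q for d,m in((T,tp),(S,sp)) for k,q in m.items()])
r=least_squares(f,[.75,.0,0],loss="soft_l1");p=r.x
print("cab",p.round(4),np.degrees(p[2]).round(2),"res",r.fun.round(1))
rot=R.from_euler("z",p[2])
c,v=ray(S,381,215.7)
cl=rot.inv().apply(c-[p[0],p[1],0]);vl=rot.inv().apply(v)
e=cl-vl*cl[1]/vl[1];print("eye local (y=0 plane)",e.round(4))
dx,dz=e[0]+.086,e[2]-.156;rr=np.hypot(dx,dz);print("radius",rr,"theta nominal",np.arctan2(dx,dz)+np.arctan2(.032,.11))
for th in (.4,.5,.6,.7,.8):
  for dd in(-.005,0,.005):
    P=np.array([-.086+.11*np.sin(th)-(.032+dd)*np.cos(th),0,.156+.11*np.cos(th)+(.032+dd)*np.sin(th)]);print(th,dd,P.round(3),proj(S,w(p,P)).round(1))
hs={"top":T,"side":S}
E
python3 fit.py; python3 - <<'E'
from h import *
T=cam("top");a=onz(T,209.5+.0,260,.015)
for n,u,v in[("tip",203.3+.0,261.8),("bend",209.2,254.5)]:pass
# crop c2: 100px->800 (x8), 60->480 (x8); left half origin (200,245)
for n,x,y in[("tip",50,135),("bend",147,78),("rodbase",320,430)]:
    u,v=200+x/8,245+y/8;print(n,u,v,onz(T,u,v,.015).round(4))
E
```

```text
cab [0.7418 0.0203 0.0139] 0.8 res [-3.2 -0.2  3.5  0.4 -0.6 -2.2  0.9 -2.5  0.5  1.1  2.4  0.3 -1.9 -1.
  0.7  0.3  0.8 -0.9 -1.1 -1.8 -0.1  1.7 -2.4 -0.6]
eye local (y=0 plane) [-0.0498 -0.      0.2594]
radius 0.10953300621668045 theta nominal 0.6204027269273178
0.4 -0.005 [-0.068  0.     0.268] [376.3 217.5]
0.4 0 [-0.073  0.     0.27 ] [375.1 218. ]
0.4 0.005 [-0.077  0.     0.272] [373.9 218.6]
0.5 -0.005 [-0.057  0.     0.265] [379.3 215.5]
0.5 0 [-0.061  0.     0.268] [378.1 215.9]
0.5 0.005 [-0.066  0.     0.27 ] [377.  216.2]
0.6 -0.005 [-0.046  0.     0.262] [382.1 214. ]
0.6 0 [-0.05   0.     0.265] [381.  214.1]
0.6 0.005 [-0.054  0.     0.268] [380.  214.3]
0.7 -0.005 [-0.036  0.     0.258] [384.7 212.9]
0.7 0 [-0.04   0.     0.261] [383.8 212.8]
0.7 0.005 [-0.043  0.     0.264] [382.9 212.8]
0.8 -0.005 [-0.026  0.     0.252] [387.1 212.3]
0.8 0 [-0.029  0.     0.256] [386.3 212. ]
0.8 0.005 [-0.033  0.     0.259] [385.5 211.7]
tip 206.25 261.875 [0.6283 0.3992 0.015 ]
bend 218.375 254.75 [0.6412 0.3669 0.015 ]
rodbase 240.0 298.75 [0.5187 0.3302 0.015 ]
```

```bash
cat >> fit.py <<'E'
print("---- refined")
for it in range(2):
  for d,m,fn in((T,tp,"pics/top0.png"),(S,sp,"pics/side0.png")):
    g=cv2.cvtColor(cv2.imread(fn),cv2.COLOR_BGR2GRAY)
    q=np.array([proj(d,w(p,C[k])) for k in m],np.float32).reshape(-1,1,2)
    q=cv2.cornerSubPix(g,q,(5,5),(-1,-1),(3,60,.01))[:,0]
    for k,x in zip(m,q): m[k]=x
  r=least_squares(f,p,loss="soft_l1");p=r.x
print("cab",p.round(4),np.degrees(p[2]).round(2));print(r.fun.reshape(-1,2).round(1).tolist())
rot=R.from_euler("z",p[2])
cl=rot.inv().apply(c-[p[0],p[1],0]);vl=rot.inv().apply(v)
e=cl-vl*cl[1]/vl[1];print("eye local",e.round(4),"world",w(p,e).round(4))
dx,dz=e[0]+.086,e[2]-.156;print("radius",np.hypot(dx,dz),np.arctan2(dx,dz)+np.arctan2(.032,.11))
im=cv2.imread("pics/side0.png")
E
python3 fit.py | sed -n '/refined/,$p'
```

```text
---- refined
cab [0.7415 0.0223 0.0117] 0.67
[[-0.1, 0.3], [-0.1, 0.1], [0.3, -0.6], [1.4, -0.2], [0.2, 0.5], [3.5, -0.9], [-1.2, -0.8], [0.0, -0.3], [0.9, -1.1], [-0.7, -0.6], [-0.1, 0.8], [-2.1, -1.3]]
eye local [-0.0462  0.      0.2553] world [0.6953 0.0218 0.2553]
radius 0.10701453713717528 0.6643073907115269
```

Call:
play_rows --series '[[1,[0,0,0.5],[0,0,-0.94]],[1,[0,0,0.5],[0,0,-0.94]],[1,[0,0,0.5],[0,0,-0.94]],[1,[0,0,0.5],[0,0,-0.94]]]' --force 100

```text
t: 0.9
tool_pos: [0.1442, 0.6081, 0.1306]
tool_rot: [-0.464, 3.107, 0.0]
contact_force: [0.0, -0.3, -0.5]
opening: 0.0856
grip_force: 0.0
```

Call:
play_rows --series '[[1,[-0.53,-0.93,0],[0,0,0]],[1,[-0.53,-0.93,0],[0,0,0]],[1,[-0.53,-0.93,0],[0,0,0]],[1,[-0.53,-0.93,0],[0,0,0]],[1,[-0.53,-0.93,0],[0,0,0]],[1,[-0.53,-0.93,0],[0,0,0]],[1,[-0.53,-0.93,0],[0,0,0]],[1,[-0.53,-0.93,0],[0,0,0]]]'

```text
t: 1.9
tool_pos: [0.4556, 0.3117, 0.1316]
tool_rot: [-0.457, 3.107, 0.001]
contact_force: [0.8, -0.2, 0.3]
opening: 0.0856
grip_force: 0.0
```

```bash
cat > st.py <<'E'
import sys
from h import *
def go(x,y,z,yaw):
    o=ctrl.get_obs();M=R.from_rotvec(o["tool_rot"]);p=np.array(o["tool_pos"])
    tx=R.from_euler("z",yaw,degrees=True)*R.from_euler("x",180,degrees=True)
    d=M.inv().apply(np.array([x,y,z])-p);a=(M.inv()*tx).as_rotvec(degrees=True)
    ax=M.apply([1,0,0])
    print("t",round(o["t"],2),"pos",p.round(4),"yaw",np.degrees(np.arctan2(ax[1],ax[0])).round(2),"tilt",M.apply([0,0,1]).round(3),"q",np.round(o["q"],2),"open",o["opening"].round(4),"F",np.round(o["contact_force"],1),"grip",o["grip_force"])
    print("need shift units",(d/.05).round(3),"turn units",(a/8).round(3),"after-turn shift",(tx.inv().apply(np.array([x,y,z])-p)/.05).round(3))
if len(sys.argv)>4: go(*map(float,sys.argv[1:]))
E
python3 st.py 0.452 0.312 0.004 196.4
```

```text
Traceback (most recent call last):
  File "st.py", line 10, in <module>
    if len(sys.argv)>4: go(*map(float,sys.argv[1:]))
                        ~~^^^^^^^^^^^^^^^^^^^^^^^^^^
  File "st.py", line 8, in go
    print("t",round(o["t"],2),"pos",p.round(4),"yaw",np.degrees(np.arctan2(ax[1],ax[0])).round(2),"tilt",M.apply([0,0,1]).round(3),"q",np.round(o["q"],2),"open",o["opening"].round(4),"F",np.round(o["contact_force"],1),"grip",o["grip_force"])
                                                                                                                                                                 ^^^^^^^^^^^^^^^^^^
AttributeError: 'float' object has no attribute 'round'
```

Call:
play_rows --series '[[1,[0,0,0.8],[0,0,0]],[1,[0,0,0.8],[0,0,0]],[1,[0,0,0.6],[0,0,0]],[1,[0,0,0.33],[0,0,0]],[1,[0,0,0],[0,0,0]]]'

```text
t: 2.52
tool_pos: [0.4536, 0.3126, 0.0038]
tool_rot: [0.457, -3.106, 0.001]
contact_force: [0.2, 0.5, 0.5]
opening: 0.0854
grip_force: 0.0
```

```bash
sed -i 's/o\["opening"\].round(4)/round(float(o["opening"]),4)/' st.py; python3 st.py 0.452 0.312 0.004 196.4
python3 -c "
from h import *
cv2.imwrite('pics/s1.png',cv2.resize(cam('side')['color'][180:330,180:340],(800,600)[:2]))"
```

```text
t 2.52 pos [0.4536 0.3126 0.0038] yaw -163.25 tilt [-0.002 -0.001 -1.   ] q [ 0.47  0.14  1.94 -0.    1.07 -1.39] open 0.0854 F [0.2 0.5 0.5] grip 0.0
need shift units [ 0.035 -0.003 -0.003] turn units [-0.003 -0.016  0.043] after-turn shift [ 0.035 -0.003 -0.003]
```

View pics/s1.png

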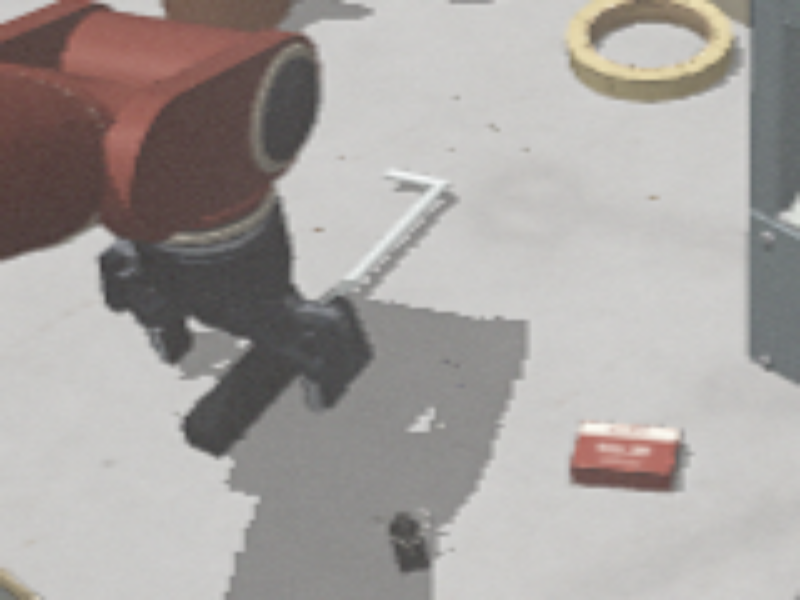

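The fingers straddle the handle centrally: the handle end is at crop (205,435) and the prong at (440,180). I'll close the gripper.

Call:
play_rows --series '[[0,[0,0,0],[0,0,0]],[0,[0,0,0],[0,0,0]],[0,[0,0,0],[0,0,0]],[0,[0,0,0],[0,0,0]],[0,[0,0,0],[0,0,0]],[0,[0,0,0],[0,0,0]]]' --force 115

```text
t: 3.32
tool_pos: [0.4551, 0.3133, 0.0059]
tool_rot: [-0.457, 3.107, 0.001]
contact_force: [-0.2, -0.9, 6.1]
opening: 0.0221
grip_force: 115.0
```

Call:
play_rows --series '[[0,[0,0,-0.3],[0,0,0]],[0,[0,0,-0.7],[0,0,0]],[0,[0,0,-1],[0,0,0]],[0,[0,0,0],[0,0,0]]]'

```text
t: 3.82
tool_pos: [0.4573, 0.3145, 0.1102]
tool_rot: [-0.456, 3.099, 0.005]
contact_force: [-0.4, 0.6, -2.1]
opening: 0.0217
grip_force: 114.1
```

```bash
python3 - <<'E'
from h import *
T=cam("top")["color"];S=cam("side")["color"]
out=np.hstack([cv2.resize(T[200:350,180:320],(400,428),interpolation=2),cv2.resize(S[180:330,200:340],(400,428),interpolation=2)])
cv2.imwrite("pics/g1.png",out)
E
python3 st.py 0.4 0 .28 180.7
```

```text
t 3.92 pos [0.4541 0.3129 0.1049] yaw -163.26 tilt [ 0.  0. -1.] q [ 0.47 -0.01  1.89  0.    1.26 -1.39] open 0.0217 F [-1.1 -0.5 -2.9] grip 114.14073944091797
need shift units [ 2.838 -5.68  -3.503] turn units [1.000e-03 1.000e-03 2.005e+00] after-turn shift [ 1.158 -6.243 -3.502]
```

View pics/g1.png

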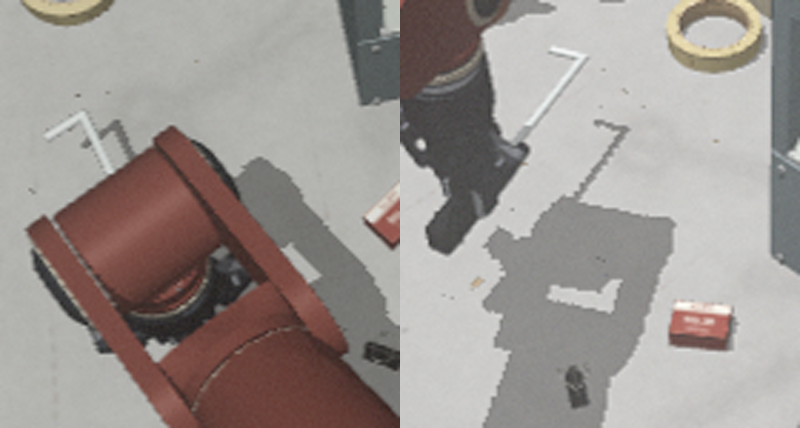

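The pole is held and level. The tip is at top px (196.5,248) and side px (252.5,197.5); the bend is at (209,240.3) and (265.1,199.6).

```bash
python3 - <<'E'
from h import *
T=cam("top");S=cam("side")
o=ctrl.get_obs();M=R.from_rotvec(o["tool_rot"]);p=np.array(o["tool_pos"]);print(p)
for n,a,b in[("tip",(196.5,248),(252.5,197.5)),("bend",(209.05,240.3),(265.1,199.6))]:
    P,e=tri(T,a,S,b);print(n,P.round(4),e.round(4),"tool",M.inv().apply(P-p).round(4))
E
```

```text
[0.45285101 0.31221634 0.10271388]
tip [0.6324 0.4048 0.1104] 0.0017 tool [-0.1986  0.037  -0.0085]
bend [0.6477 0.3729 0.1107] 0.0022 tool [-0.204   0.0019 -0.0087]
```

Call:
play_rows --series '[[0,[0.4,0,-0.7],[0,0,0.5]],[0,[0.4,0,-0.8],[0,0,0.5]],[0,[0.1,-0.2,-0.8],[0,0,0.5]],[0,[0.1,-0.4,-0.66],[0,0,0.5]]]'

```text
t: 4.53
tool_pos: [0.4079, 0.2715, 0.2522]
tool_rot: [0.019, -3.139, 0.002]
contact_force: [-0.1, 0.1, -1.6]
opening: 0.0221
grip_force: 114.1
```

Call:
play_rows --series '[[0,[0,-0.7,0],[0,0,0]],[0,[0,-0.9,0],[0,0,0]],[0,[0,-0.9,0],[0,0,0]],[0,[0,-0.9,0],[0,0,0]],[0,[0,-0.9,0],[0,0,0]],[0,[0,-0.9,0],[0,0,0]],[0,[0,-0.7,0],[0,0,0]],[0,[0,-0.4,0],[0,0,0]]]'

```text
t: 5.52
tool_pos: [0.412, -0.0445, 0.2505]
tool_rot: [0.017, -3.137, -0.002]
contact_force: [1.5, 0.4, -1.6]
opening: 0.0221
grip_force: 114.1
```

Call:
play_rows --series '[[0,[0,0,0],[0,0,0]],[0,[0,0,0],[0,0,0]]]'

```text
t: 5.78
tool_pos: [0.4125, -0.0426, 0.2515]
tool_rot: [0.021, -3.139, -0.002]
contact_force: [0.6, 0.1, -2.4]
opening: 0.0222
grip_force: 114.1
```

```bash
python3 st.py .399 -.039 .251 180.7; python3 - <<'E'
from h import *
T=cam("top")["color"];S=cam("side")["color"]
out=np.hstack([cv2.resize(T[140:290,260:400],(400,428),interpolation=2),cv2.resize(S[170:320,290:430],(400,428),interpolation=2)])
cv2.imwrite("pics/a1.png",out)
E
```

```text
t 5.78 pos [ 0.4125 -0.0426  0.2515] yaw -179.25 tilt [-0.002  0.001 -1.   ] q [-0.28 -0.5   2.04  0.    1.6  -1.87] open 0.0222 F [ 0.6  0.1 -2.4] grip 114.11894202232361
need shift units [0.269 0.076 0.01 ] turn units [ 0.008 -0.017  0.007] after-turn shift [0.27  0.075 0.01 ]
```

View pics/a1.png

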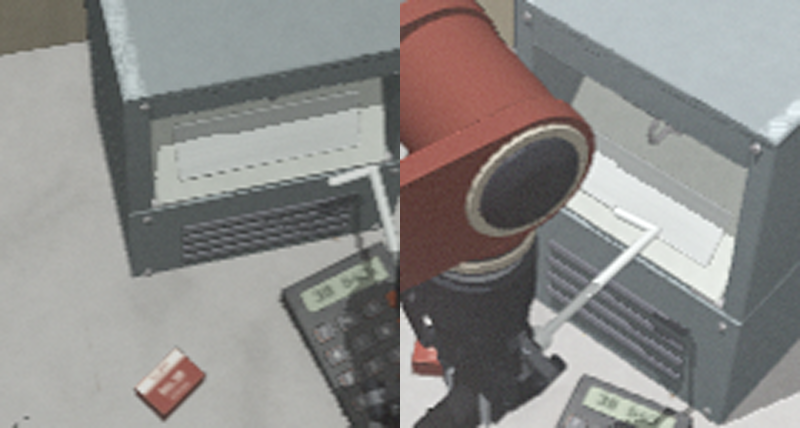

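```bash
python3 - <<'E'
from h import *
T=cam("top");S=cam("side")
o=ctrl.get_obs();M=R.from_rotvec(o["tool_rot"]);p=np.array(o["tool_pos"])
for n,a,b in[("tip",(375.9,203.4),(366,244)),("bend",(391.3,198.9),(380,251))]:
    P,e=tri(T,a,S,b);print(n,P.round(4),e.round(4),"tool",M.inv().apply(P-p).round(4))
acc=np.mean([cam("side")["color"].astype(float) for _ in range(4)],0).astype(np.uint8)
a=acc[195:240,355:415]
cv2.imwrite("pics/eye.png",cv2.resize(cv2.convertScaleAbs(a,alpha=1.3),(780,585),interpolation=cv2.INTER_NEAREST))
E
```

```text
tip [ 0.6053 -0.007   0.2568] 0.0014 tool [-0.1929  0.0327 -0.0043]
bend [ 0.6091 -0.0417  0.2578] 0.0018 tool [-0.1961 -0.0021 -0.0053]
```

View pics/eye.png

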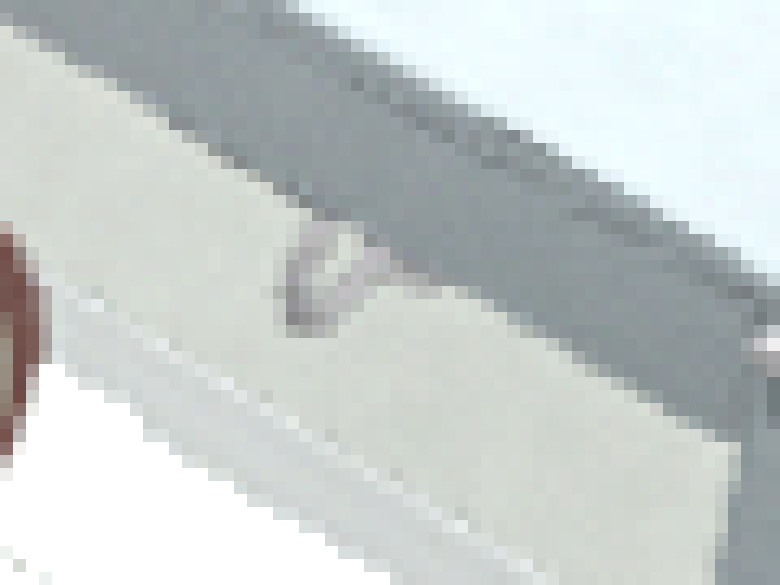

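The ring spans crop x 285–385 and its bottom is at y 337. Its top is hidden by the lintel, and the shank runs right at (400,276). I'll match the leftmost and bottom extremes of the torus to θ and the eye offset.

```bash
python3 - <<'E'
from h import *
S=cam("side");p=np.array([.7415,.0223,.0117]);rot=R.from_euler("z",p[2])
a,b=np.meshgrid(np.linspace(0,2*np.pi,90),np.linspace(0,2*np.pi,20));a=a.ravel();b=b.ravel()
rr=.0145+.0025*np.cos(b);tor=np.c_[rr*np.cos(a),.0025*np.sin(b),rr*np.sin(a)]
print("obs left 376.8 bottom 220.9 shank@385.8 -> 216.2")
for th in(.5,.55,.6,.65,.7,.75,.8):
  for d in(-.005,0,.005):
    rt=R.from_euler("y",th)
    W=lambda P:np.array([p[0],p[1],0])+rot.apply(np.array([-.086,0,.156])+rt.apply(P))
    q=np.array([proj(S,x) for x in W(tor+[-.032-d,0,.11])])
    s=np.array([proj(S,W(np.array([-x,0,.11]))) for x in(.015,.008)])
    y=np.interp(385.8,s[:,0],s[:,1]) if s[0,0]<385.8<s[1,0] else np.nan
    k=q[:,1].argmax();print(th,d,"left %.1f bottom %.1f @u %.1f"%(q[:,0].min(),q[:,1].max(),q[k,0]),"shank",s.round(1).tolist(),"ctr",W(np.array([-.032-d,0,.11])).round(4))
E
```

```text
obs left 376.8 bottom 220.9 shank@385.8 -> 216.2
0.5 -0.005 left 373.3 bottom 222.0 @u 375.7 shank [[381.1, 214.4], [382.6, 214.0]] ctr [0.6845 0.0216 0.2655]
0.5 0 left 372.1 bottom 222.3 @u 374.5 shank [[381.1, 214.4], [382.6, 214.0]] ctr [0.6802 0.0216 0.2679]
0.5 0.005 left 371.0 bottom 222.7 @u 373.4 shank [[381.1, 214.4], [382.6, 214.0]] ctr [0.6758 0.0215 0.2703]
0.55 -0.005 left 374.7 bottom 221.1 @u 377.2 shank [[382.4, 213.8], [383.9, 213.5]] ctr [0.69   0.0217 0.2639]
0.55 0 left 373.6 bottom 221.4 @u 376.1 shank [[382.4, 213.8], [383.9, 213.5]] ctr [0.6857 0.0216 0.2665]
0.55 0.005 left 372.5 bottom 221.6 @u 375.0 shank [[382.4, 213.8], [383.9, 213.5]] ctr [0.6815 0.0216 0.2691]
0.6 -0.005 left 376.2 bottom 220.4 @u 378.6 shank [[383.7, 213.4], [385.1, 213.2]] ctr [0.6953 0.0218 0.262 ]
0.6 0 left 375.1 bottom 220.5 @u 377.6 shank [[383.7, 213.4], [385.1, 213.2]] ctr [0.6912 0.0217 0.2649]
0.6 0.005 left 374.1 bottom 220.7 @u 376.6 shank [[383.7, 213.4], [385.1, 213.2]] ctr [0.6871 0.0217 0.2677]
0.65 -0.005 left 377.5 bottom 219.8 @u 379.8 shank [[384.9, 213.0], [386.2, 
[... 525 characters left out ...]
12.8], [387.3, 212.9]] ctr [0.6981 0.0218 0.264 ]
0.75 -0.005 left 380.1 bottom 218.9 @u 382.5 shank [[387.1, 212.6], [388.3, 212.9]] ctr [0.7107 0.0219 0.2549]
0.75 0 left 379.2 bottom 218.7 @u 381.6 shank [[387.1, 212.6], [388.3, 212.9]] ctr [0.7071 0.0219 0.2583]
0.75 0.005 left 378.3 bottom 218.6 @u 380.8 shank [[387.1, 212.6], [388.3, 212.9]] ctr [0.7034 0.0219 0.2617]
0.8 -0.005 left 381.3 bottom 218.6 @u 383.7 shank [[388.2, 212.6], [389.2, 213.0]] ctr [0.7156 0.022  0.252 ]
0.8 0 left 380.5 bottom 218.3 @u 382.9 shank [[388.2, 212.6], [389.2, 213.0]] ctr [0.7121 0.022  0.2556]
0.8 0.005 left 379.7 bottom 218.1 @u 382.1 shank [[388.2, 212.6], [389.2, 213.0]] ctr [0.7086 0.0219 0.2592]
```

Call:
play_rows --series '[[0,[-0.4,0,-0.03],[0,0,0]],[0,[-0.5,0,-0.03],[0,0,0]],[0,[-0.5,0,0],[0,0,0]],[0,[-0.29,0,0],[0,0,0]],[0,[0,0,0],[0,0,0]],[0,[0,0,0],[0,0,0]]]'

```text
t: 6.98
tool_pos: [0.4971, -0.042, 0.2557]
tool_rot: [0.02, -3.141, -0.0]
contact_force: [0.7, 0.6, -1.8]
opening: 0.0219
grip_force: 114.1
```

```bash
python3 st.py .497 -.0135 .2545 180.7; python3 - <<'E'
from h import *
acc=np.mean([cam("side")["color"].astype(float) for _ in range(2)],0).astype(np.uint8)
a=acc[195:255,355:435]
cv2.imwrite("pics/eye2.png",cv2.resize(cv2.convertScaleAbs(a,alpha=1.3),(800,600),interpolation=cv2.INTER_NEAREST))
E
```

```text
t 6.97 pos [ 0.4971 -0.042   0.2557] yaw -179.25 tilt [-0.001  0.    -1.   ] q [-0.23 -0.27  1.87 -0.    1.54 -1.82] open 0.0219 F [ 0.7  0.6 -1.8] grip 114.11732912063599
need shift units [-0.006  0.57   0.023] turn units [ 0.    -0.004  0.006] after-turn shift [-0.006  0.57   0.023]
```

View pics/eye2.png

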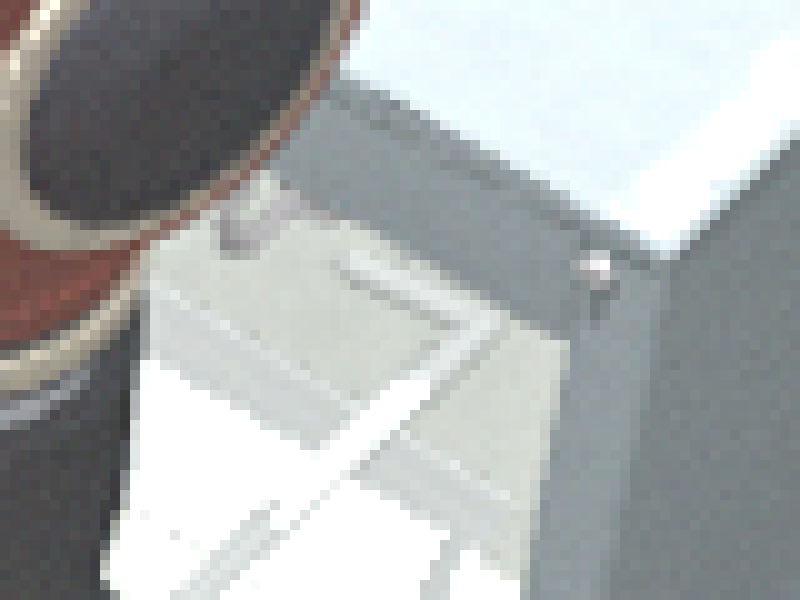

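The prong is inside at the right of the eye, with the tip at native px (389.5,221.3) and the bend at (403,226.5). The hole is around (381,215).

```bash
python3 - <<'E'
from h import *
S=cam("side")
P=np.array([.693,-.008,.261])
for n,d in[("tip",(0,0,0)),("bend",(.004,-.034,0)),("y+30",(0,.03,0)),("x+10",(.01,0,0)),("z+10",(0,0,.01)),("eye .62",(.0,.03,.001))]:print(n,proj(S,P+np.array(d)).round(1))
rt=R.from_euler("y",.63);p=np.array([.7415,.0223,0]);rot=R.from_euler("z",.0117)
for x in(.027,.032):
  c=p+rot.apply(np.array([-.086,0,.156])+rt.apply([-x,0,.11]));print(c,proj(S,c))
E
```

```text
tip [391.2 221. ]
bend [404.7 227.5]
y+30 [380.5 214.5]
x+10 [393.9 218.5]
z+10 [391.6 217.9]
eye .62 [380.5 214.2]
[0.69849212 0.02179678 0.26078993] [382.05979325 213.27447484]
[0.69445226 0.02174952 0.26373566] [381.07204267 213.32924241]
```

Call:
play_rows --series '[[0,[-0.04,0.1,-0.04],[0,0,0]],[0,[0,0.2,0],[0,0,0]],[0,[0,0.1,0],[0,0,0]],[0,[0,0.05,0],[0,0,0]],[0,[0,0,0],[0,0,0]]]'

```text
t: 7.75
tool_pos: [0.4992, -0.0193, 0.2578]
tool_rot: [0.021, -3.141, 0.0]
contact_force: [0.6, 0.5, -1.4]
opening: 0.0221
grip_force: 114.1
```

Call:
play_rows --series '[[0,[0,0.06,0],[0,0,0]],[0,[0,0.06,0],[0,0,0]],[0,[0,0,0],[0,0,0]]]'

```text
t: 8.12
tool_pos: [0.4991, -0.0134, 0.2578]
tool_rot: [0.021, -3.141, -0.0]
contact_force: [-0.5, 0.0, -2.0]
opening: 0.0221
grip_force: 114.1
```

Call:
play_rows --series '[[0,[0,0.06,0],[0,0,0]],[0,[0,0.06,0],[0,0,0]],[0,[0,0,0],[0,0,0]]]'

```text
t: 8.5
tool_pos: [0.4991, -0.0073, 0.2578]
tool_rot: [-0.021, 3.141, -0.0]
contact_force: [0.6, -0.1, -1.9]
opening: 0.0219
grip_force: 114.1
```

Call:
play_rows --series '[[0,[0,0.06,0],[0,0,0]],[0,[0,0.06,0],[0,0,0]],[0,[0,0.06,0],[0,0,0]],[0,[0,0.04,0],[0,0,0]],[0,[0,0,0],[0,0,0]]]'

```text
t: 9.12
tool_pos: [0.4989, 0.0036, 0.2578]
tool_rot: [-0.021, 3.142, -0.0]
contact_force: [-0.1, 0.2, -2.2]
opening: 0.0219
grip_force: 114.1
```

```bash
python3 - <<'E'
from h import *
acc=np.mean([cam("side")["color"].astype(float) for _ in range(2)],0).astype(np.uint8)
a=acc[195:255,355:435]
cv2.imwrite("pics/eye3.png",cv2.resize(cv2.convertScaleAbs(a,alpha=1.2),(800,600),interpolation=cv2.INTER_NEAREST))
E
```

```text
(no output)
```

View pics/eye3.png

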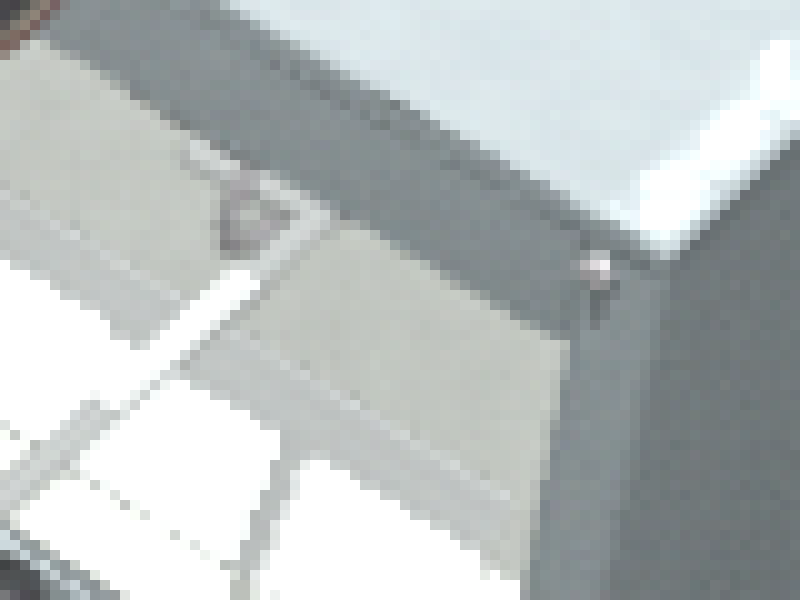

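The prong crosses the ring hole from (320,215) to its tip at (185,150), so it looks threaded. I'll start pulling gently.

Call:
play_rows --series '[[0,[0.08,0,0],[0,0,0]],[0,[0.08,0,0],[0,0,0]],[0,[0.08,0,0],[0,0,0]],[0,[0.08,0,0],[0,0,0]]]'

```text
t: 9.72
tool_pos: [0.4833, 0.0032, 0.2584]
tool_rot: [-0.02, 3.139, -0.0]
contact_force: [3.1, 0.1, -2.0]
opening: 0.0221
grip_force: 114.1
```

Call:
play_rows --series '[[0,[0.08,0,-0.02],[0,0,0]],[0,[0.08,0,-0.02],[0,0,0]],[0,[0.08,0,-0.02],[0,0,0]]]'

```text
t: 10.1
tool_pos: [0.4705, 0.003, 0.2608]
tool_rot: [0.02, -3.141, 0.0]
contact_force: [4.0, 0.4, -3.2]
opening: 0.0221
grip_force: 114.0
```

Call:
play_rows --series '[[0,[0.08,0,-0.02],[0,0,0]],[0,[0.08,0,-0.02],[0,0,0]],[0,[0.08,0,0],[0,0,0]],[0,[0.08,0,0],[0,0,0]],[0,[0.08,0,0],[0,0,0]]]'

```text
t: 10.72
tool_pos: [0.4505, 0.0029, 0.2626]
tool_rot: [0.021, -3.141, -0.0]
contact_force: [4.1, 1.0, -3.7]
opening: 0.0221
grip_force: 113.9
```

Call:
play_rows --series '[[0,[0.06,0,0],[0,0,0]],[0,[0.06,0,0],[0,0,0]],[0,[0.04,0,0],[0,0,0]]]'

```text
t: 11.1
tool_pos: [0.4427, 0.0027, 0.2626]
tool_rot: [0.02, -3.141, -0.0]
contact_force: [2.7, 1.3, -3.7]
opening: 0.0217
grip_force: 113.8
```

Call:
play_rows --series '[[0,[0.04,0,0],[0,0,0]],[0,[0.04,0,0],[0,0,0]]]'

```text
t: 11.35
tool_pos: [0.4388, 0.0026, 0.2627]
tool_rot: [0.02, -3.141, 0.0]
contact_force: [3.2, 1.3, -3.7]
opening: 0.022
grip_force: 113.8
```

Call:
play_rows --series '[[0,[0.03,0,0],[0,0,0]],[0,[0.03,0,0],[0,0,0]]]'

```text
t: 11.6
tool_pos: [0.4358, 0.0026, 0.2628]
tool_rot: [0.02, -3.141, 0.0]
contact_force: [3.7, -0.1, -4.5]
opening: 0.022
grip_force: 113.8
```

Call:
play_rows --series '[[0,[0.03,0,0],[0,0,0]],[0,[0.02,0,0],[0,0,0]]]'

```text
t: 11.85
tool_pos: [0.4333, 0.0026, 0.2627]
tool_rot: [0.02, -3.141, 0.0]
contact_force: [3.0, 0.5, -5.4]
opening: 0.0219
grip_force: 113.8
```

Call:
play_rows --series '[[0,[0.02,0,0.03],[0,0,0]],[0,[0.02,0,0.01],[0,0,0]]]'

```text
t: 12.1
tool_pos: [0.4316, 0.0026, 0.261]
tool_rot: [-0.02, 3.141, -0.0]
contact_force: [3.3, -0.1, -3.3]
opening: 0.0219
grip_force: 113.8
```

Call:
play_rows --series '[[0,[0.02,0,0.0],[0,0,0]],[0,[0.02,0,0.01],[0,0,0]]]'

```text
t: 12.35
tool_pos: [0.4296, 0.0025, 0.2605]
tool_rot: [-0.02, 3.141, -0.0]
contact_force: [4.9, 1.2, -3.0]
opening: 0.022
grip_force: 113.8
```

Call:
play_rows --series '[[0,[0.02,0,0],[0,0,0]],[0,[0.02,0,0],[0,0,0]]]'

```text
t: 12.6
tool_pos: [0.4292, 0.0025, 0.2608]
tool_rot: [-0.02, 3.136, 0.0]
contact_force: [13.6, 0.9, -5.9]
opening: 0.022
grip_force: 113.6
```

Call:
play_rows --series '[[0,[0.01,0,0.01],[0,0,0]]]'

```text
t: 12.72
tool_pos: [0.4292, 0.0025, 0.2604]
tool_rot: [-0.02, 3.134, 0.0]
contact_force: [14.3, 1.1, -5.3]
opening: 0.022
grip_force: 113.6
```

Call:
play_rows --series '[[0,[0.01,0,0],[0,0,0]]]'

```text
t: 12.85
tool_pos: [0.4291, 0.0026, 0.2605]
tool_rot: [-0.02, 3.133, 0.0]
contact_force: [16.0, 1.1, -6.1]
opening: 0.0221
grip_force: 113.5
```

Call:
play_rows --series '[[0,[0.01,0,0],[0,0,0]]]'

```text
t: 12.98
tool_pos: [0.429, 0.0026, 0.2606]
tool_rot: [-0.02, 3.132, 0.0]
contact_force: [17.0, 1.3, -7.0]
opening: 0.0217
grip_force: 113.4
```

```bash
python3 - <<'E'
from h import *
S=cam("side")["color"]
cv2.imwrite("pics/flap.png",cv2.resize(S[160:280,320:440],(600,600),interpolation=2))
o=ctrl.get_obs();print(o["contact_force"],o["tool_pos"],o["t"])
E
```

```text
[15.94706315  0.8663239  -6.07102129] [0.42888781 0.0025392  0.26060551] 13.025
```

View pics/flap.png

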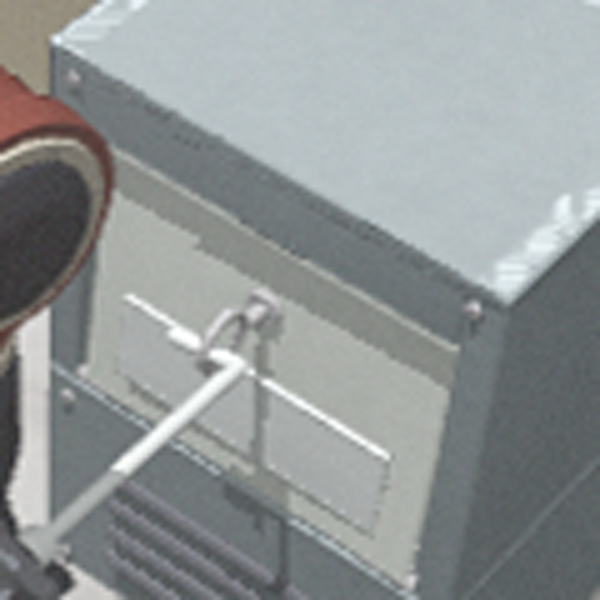

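The flap is nearly shut with a shadow band along its top (200,240), and the prong sits at the front of the ring (205,350). It's at the catch.

Call:
play_rows --series '[[0,[0.01,0,0.03],[0,0,0]]]'

```text
t: 13.15
tool_pos: [0.4279, 0.0025, 0.2592]
tool_rot: [-0.02, 3.134, 0.0]
contact_force: [11.1, 0.8, -4.5]
opening: 0.022
grip_force: 113.5
```

Call:
play_rows --series '[[0,[0.01,0,0.01],[0,0,0]]]'

```text
t: 13.28
tool_pos: [0.4268, 0.0025, 0.2586]
tool_rot: [-0.02, 3.136, 0.0]
contact_force: [9.7, 1.0, -3.2]
opening: 0.0218
grip_force: 113.6
```

Call:
play_rows --series '[[0,[0.01,0,0],[0,0,0]],[0,[0.01,0,0],[0,0,0]]]'

```text
t: 13.52
tool_pos: [0.425, 0.0025, 0.2585]
tool_rot: [-0.02, 3.138, -0.0]
contact_force: [7.1, 1.1, -3.3]
opening: 0.0215
grip_force: 113.6
```

Call:
play_rows --series '[[0,[0.01,0,0],[0,0,0]],[0,[0.01,0,0],[0,0,0]]]'

```text
t: 13.78
tool_pos: [0.4235, 0.0025, 0.2582]
tool_rot: [-0.02, 3.139, 0.0]
contact_force: [6.2, 0.8, -2.9]
opening: 0.0219
grip_force: 113.6
```

Call:
play_rows --series '[[0,[0.01,0,0],[0,0,0]],[0,[0.01,0,0],[0,0,0]]]'

```text
t: 14.02
tool_pos: [0.422, 0.0024, 0.2579]
tool_rot: [-0.02, 3.141, -0.0]
contact_force: [3.6, -0.4, -3.3]
opening: 0.0219
grip_force: 113.6
```

Call:
play_rows --series '[[0,[0.01,0,0],[0,0,0]],[0,[0.01,0,0],[0,0,0]]]'

```text
t: 14.28
tool_pos: [0.4207, 0.0024, 0.2577]
tool_rot: [0.02, -3.141, -0.0]
contact_force: [2.8, 1.5, -2.3]
opening: 0.0214
grip_force: 113.7
```

Call:
play_rows --series '[[0,[0.01,0,0],[0,0,0]],[0,[0.01,0,0],[0,0,0]]]'

```text
t: 14.52
tool_pos: [0.4199, 0.0024, 0.2578]
tool_rot: [-0.02, 3.141, -0.0]
contact_force: [3.3, -0.1, -3.8]
opening: 0.0218
grip_force: 113.7
```

Call:
play_rows --series '[[0,[0.01,0,0],[0,0,0]],[0,[0.01,0,0],[0,0,0]]]'

```text
t: 14.78
tool_pos: [0.4194, 0.0024, 0.2578]
tool_rot: [-0.02, 3.14, 0.0]
contact_force: [7.3, 0.9, -3.1]
opening: 0.0219
grip_force: 113.7
```

Call:
play_rows --series '[[0,[0.01,0,0],[0,0,0]],[0,[0,0,0],[0,0,0]]]'

```text
t: 15.02
tool_pos: [0.4193, 0.0024, 0.2579]
tool_rot: [-0.02, 3.139, 0.0]
contact_force: [8.1, 1.3, -5.3]
opening: 0.0219
grip_force: 113.7
```

Call:
play_rows --series '[[0,[0.01,0,0],[0,0,0]],[0,[0,0,0],[0,0,0]]]'

```text
t: 15.28
tool_pos: [0.4193, 0.0024, 0.258]
tool_rot: [-0.02, 3.137, 0.0]
contact_force: [10.8, 0.9, -5.4]
opening: 0.0217
grip_force: 113.6
```

Call:
play_rows --series '[[0,[0.015,0,0.01],[0,0,0]],[0,[0,0,0],[0,0,0]]]'

```text
t: 15.52
tool_pos: [0.4192, 0.0024, 0.2577]
tool_rot: [-0.02, 3.135, 0.0]
contact_force: [12.5, 1.6, -5.5]
opening: 0.0219
grip_force: 113.5
```

Call:
play_rows --series '[[0,[0,0,0],[0,0,0]],[0,[0,0,0],[0,0,0]]]'

```text
t: 15.78
tool_pos: [0.4192, 0.0024, 0.2577]
tool_rot: [-0.02, 3.135, 0.0]
contact_force: [13.2, 1.8, -5.5]
opening: 0.022
grip_force: 113.5
```

Call:
play_rows --series '[[0,[0.005,0,0],[0,0,0]],[0,[0,0,0],[0,0,0]],[0,[0,0,0],[0,0,0]],[0,[0,0,0],[0,0,0]],[0,[0,0,0],[0,0,0]],[0,[0,0,0],[0,0,0]]]'

```text
t: 16.52
tool_pos: [0.4191, 0.0024, 0.2578]
tool_rot: [-0.02, 3.135, 0.0]
contact_force: [14.1, 1.0, -5.8]
opening: 0.0216
grip_force: 113.5
```

Call:
play_rows --series '[[0,[-0.04,0,0],[0,0,0]],[0,[-0.06,0,0],[0,0,0]],[0,[-0.06,0,0],[0,0,0]],[0,[-0.04,0,0],[0,0,0]],[0,[0,0,0],[0,0,0]]]'

```text
t: 17.15
tool_pos: [0.4269, 0.0025, 0.2573]
tool_rot: [0.02, -3.141, 0.0]
contact_force: [-0.0, -0.5, -2.1]
opening: 0.0217
grip_force: 114.0
```

Free of load at mid-hole. I'll withdraw to the right.

Call:
play_rows --series '[[0,[0,-0.08,0],[0,0,0]],[0,[0,-0.08,0],[0,0,0]],[0,[0,-0.08,0],[0,0,0]]]'

```text
t: 17.52
tool_pos: [0.427, -0.0099, 0.2573]
tool_rot: [0.02, -3.141, 0.0]
contact_force: [0.3, 0.3, -1.5]
opening: 0.0222
grip_force: 114.0
```

Call:
play_rows --series '[[0,[0,-0.1,0],[0,0,0]],[0,[0,-0.1,0],[0,0,0]],[0,[0,-0.2,0],[0,0,0]],[0,[0,-0.3,0],[0,0,0]],[0,[0,-0.3,0],[0,0,0]],[0,[0,0,0],[0,0,0]]]'

```text
t: 18.27
tool_pos: [0.4277, -0.0607, 0.2573]
tool_rot: [0.017, -3.141, -0.0]
contact_force: [0.7, 0.1, -2.5]
opening: 0.0218
grip_force: 114.1
```

```bash
python3 st.py .40 .30 .01 196.4; python3 - <<'E'
from h import *
S=cam("side")["color"]
cv2.imwrite("pics/shut.png",cv2.resize(S[130:330,260:460],(600,600),interpolation=2))
E
```

```text
t 18.27 pos [ 0.4277 -0.0607  0.2573] yaw -179.39 tilt [-0.  0. -1.] q [-0.31 -0.45  2.   -0.    1.59 -1.9 ] open 0.0218 F [ 0.7  0.1 -2.5] grip 114.05314564704895
need shift units [0.476 7.219 4.946] turn units [ 0.000e+00 -1.000e-03 -1.974e+00] after-turn shift [-1.505  7.077  4.945]
```

View pics/shut.png

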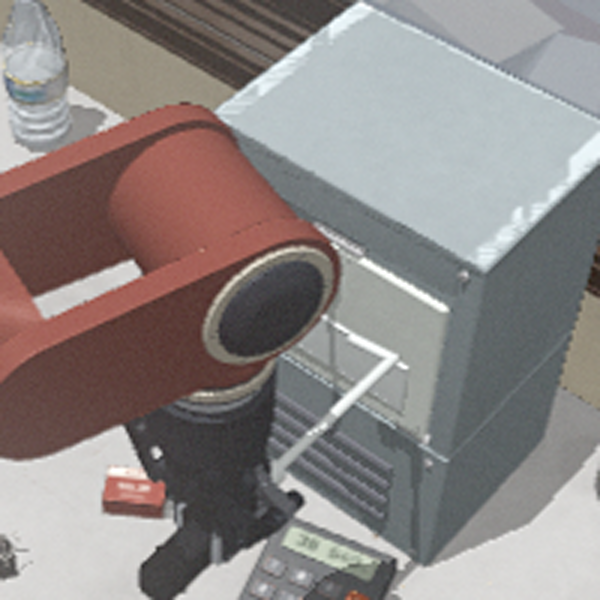

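The flap is shut flush and the prong is clear to the right of the eye at (395,360). I'll back off, swing left and lay the pole down.

Call:
play_rows --series '[[0,[0.4,0,0],[0,0,0]],[0,[0.45,0,0],[0,0,0]],[0,[0,0,0],[0,0,0]]]'

```text
t: 18.7
tool_pos: [0.3849, -0.0598, 0.2574]
tool_rot: [-0.02, 3.14, -0.0]
contact_force: [0.2, 0.1, -2.0]
opening: 0.0218
grip_force: 114.0
```

Call:
play_rows --series '[[0,[0,0.7,0],[0,0,0]],[0,[0,0.96,0],[0,0,0]],[0,[0,0.96,0],[0,0,0]],[0,[0,0.96,0],[0,0,0]],[0,[0,0.96,0],[0,0,0]],[0,[0,0.96,0],[0,0,0]],[0,[0,0.96,0],[0,0,0]],[0,[0,0.9,0],[0,0,0]]]'

```text
t: 19.7
tool_pos: [0.3805, 0.3105, 0.2572]
tool_rot: [-0.022, 3.141, 0.001]
contact_force: [0.1, -0.5, -1.5]
opening: 0.0221
grip_force: 114.1
```

Call:
play_rows --series '[[0,[0,0,0.7],[0,0,0]],[0,[0,0,0.9],[0,0,0]],[0,[0,0,0.9],[0,0,0]],[0,[0,0,0.9],[0,0,0]],[0,[0,0,0.7],[0,0,0]],[0,[0,0,0.5],[0,0,0]],[0,[0,0,0.2],[0,0,0]],[0,[0,0,0],[0,0,0]]]'

```text
t: 20.7
tool_pos: [0.3804, 0.3082, 0.017]
tool_rot: [0.021, -3.141, 0.0]
contact_force: [-0.1, -0.1, -1.2]
opening: 0.0222
grip_force: 114.3
```

Call:
play_rows --series '[[0,[0,0,0.1],[0,0,0]],[0,[0,0,0.04],[0,0,0]],[0,[0,0,0.04],[0,0,0]],[0,[0,0,0],[0,0,0]]]'

```text
t: 21.2
tool_pos: [0.3805, 0.3079, 0.0084]
tool_rot: [-0.02, 3.141, 0.0]
contact_force: [0.1, 0.0, -1.8]
opening: 0.0217
grip_force: 114.3
```

```bash
python3 st.py .38 .308 .006 180.7; python3 - <<'E'
from h import *
T=cam("top")["color"];S=cam("side")["color"]
cv2.imwrite("pics/lay.png",np.hstack([cv2.resize(T[200:350,180:320],(400,428),interpolation=2),cv2.resize(S[180:330,200:340],(400,428),interpolation=2)]))
E
```

```text
t 21.2 pos [0.3805 0.3079 0.0084] yaw -179.26 tilt [ 0.  0. -1.] q [ 0.53 -0.01  2.08 -0.    1.07 -1.06] open 0.0217 F [ 0.1  0.  -1.8] grip 114.26355242729187
need shift units [0.01  0.002 0.048] turn units [0.    0.001 0.005] after-turn shift [0.01  0.002 0.048]
```

Call:
play_rows --series '[[0,[0,0,0.02],[0,0,0]],[0,[0,0,0.02],[0,0,0]],[0,[0,0,0],[0,0,0]]]'

```text
t: 21.68
tool_pos: [0.3804, 0.3079, 0.0062]
tool_rot: [0.02, -3.141, 0.0]
contact_force: [0.0, 0.1, -2.4]
opening: 0.0217
grip_force: 114.3
```

Call:
play_rows --series '[[0,[0,0,0.02],[0,0,0]],[0,[0,0,0],[0,0,0]]]'

```text
t: 21.92
tool_pos: [0.3806, 0.308, 0.0059]
tool_rot: [0.02, -3.141, 0.0]
contact_force: [-3.6, -1.6, 4.1]
opening: 0.0222
grip_force: 115.2
```

The pole is down. I'll release it and lift away.

Call:
play_rows --series '[[0.4,[0,0,0],[0,0,0]],[0.6,[0,0,0],[0,0,0]],[1,[0,0,0],[0,0,0]],[1,[0,0,0],[0,0,0]],[1,[0,0,0],[0,0,0]],[1,[0,0,0],[0,0,0]]]'

```text
t: 22.68
tool_pos: [0.3805, 0.3079, 0.0053]
tool_rot: [-0.02, 3.141, 0.0]
contact_force: [-0.5, 0.2, 0.0]
opening: 0.0855
grip_force: 0.0
```

Call:
play_rows --series '[[1,[0,0,-0.2],[0,0,0]],[1,[0,0,-0.5],[0,0,0]],[1,[0,0,-0.9],[0,0,0]],[1,[0,0,-0.9],[0,0,0]],[1,[0,0,-0.5],[0,0,0]],[1,[0,0,0],[0,0,0]],[1,[0,0,0],[0,0,0]]]'

```text
t: 23.55
tool_pos: [0.3798, 0.3076, 0.1542]
tool_rot: [0.02, -3.14, 0.001]
contact_force: [-0.8, 0.6, -1.2]
opening: 0.0855
grip_force: 0.0
```

```bash
python3 - <<'E'
from h import *
T=cam("top");S=cam("side");t=T["color"].astype(int);s=S["color"].astype(int)
t0=cv2.imread("pics/top0.png").astype(int);s0=cv2.imread("pics/side0.png").astype(int)
for n,(x,y) in{"stamp":(446,231),"staples":(320,274),"clip":(314,323)}.items():print(n,np.abs(t-t0)[y-14:y+14,x-14:x+14].mean().round(1))
# rod pixels: bright in side view, away from the arm
print(ctrl.get_obs()["opening"],ctrl.get_obs()["t"],ctrl.get_obs()["grip_force"])
# expected projections if pole lies flat
for n,P in{"bend":(.380+.2,.308+.004,.015),"tip":(.380+.196,.308+.036,.015)}.items():
    for nm,d in(("top",T),("side",S)):
        u,v=proj(d,np.array(P));a=d["color"][int(v)-12:int(v)+13,int(u)-12:int(u)+13].min(2);b=(t0 if nm=="top" else s0)[int(v)-12:int(v)+13,int(u)-12:int(u)+13].min(2)
        ys,xs=np.where(a.astype(int)-b>18);print(n,nm,u.round(1),v.round(1),"bright",len(xs),(xs.min()+int(u)-12,xs.max()+int(u)-12,ys.min()+int(v)-12,ys.max()+int(v)-12) if len(xs) else None)
E
```

```text
stamp 8.8
staples 8.5
clip 38.7
0.08554853444076846 23.65 0.0
bend top 243.6 273.7 bright 34 (np.int64(231), np.int64(241), np.int64(275), np.int64(283))
bend side 265.1 247.7 bright 136 (np.int64(253), np.int64(267), np.int64(235), np.int64(258))
tip top 231.1 277.6 bright 68 (np.int64(221), np.int64(241), np.int64(265), np.int64(283))
tip side 256.2 242.6 bright 168 (np.int64(248), np.int64(268), np.int64(230), np.int64(254))
```

```bash
python3 -c "
from station import ctrl
print(ctrl.finish_job())"
```

```text
the job is handed in; nothing more can be done
None
```

The flap is shut past its catch and its seal was bedded at about 13–14 N (peak about 18 N). The pole is unhooked and lying released on the desk, and the job is handed in; the hand-in returned no verdict. I viewed 12 pictures, over the limit of 10, so I confirmed the final pole position only by pixel measurements, and I couldn't re-check the binder clip because its image check was inconclusive.

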